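# Hang the soap caddy on its stud

### The job

Hang the soap caddy back on the tool rail: slip the keyhole in its back plate over the headed stud, wherever in its track that is clamped, press the plate back against the rubber washer behind the head, and slide the caddy straight down until the stud is fully home in the top of the narrow slot, then let go so that it hangs there upright. Do it gently, by feel: never press or jam the caddy against the stud or the rail with more than about 25 newtons, and leave the other things on the table where they are.

Things in the scene. Friction and masses are not known exactly. Their poses are not given: they have to be found in the camera images.
- caddy: Loose aluminium soap caddy, 110 wide, 70 deep, 166 mm tall, 0.2 to 0.4 kg, standing upright. Open pan (walls 30 high) below; behind it a back plate 96 wide, 4 thick, 106 high with a keyhole; a wooden grip on top, cranked forward. Origin: back face of the plate, middle of its bottom edge. z up, x backwards out of the plate, y along it; pan at x -70 to 0. Hung, its axes are parallel to the rail's.
- grip (a point): Centre of the caddy's upright wooden hand grip: a flat tab 8 thick along caddy x, 50 wide along y, from 131 to 165 mm above the underside; this point is at caddy x -34, y 0, z 148 mm. Axes as the caddy's. Behind it 26 mm are free to the plane of the back plate; the sloping crank meets it 124 mm above the underside.
- hole (a point): Centre of the keyhole's round entry hole, mid-thickness in the plate: caddy x -2, y 0, z 62 mm. Axes as the caddy's. The hole is 21 across; from its top a slot 11 wide runs straight up, its closed top edge 88 mm above the underside.
- slot_end (a point): Point of the caddy's plate where the stud's axis lies when the caddy is fully home: caddy x -2, y 0, z 84 mm, so 22 mm above the entry hole's centre, mid-thickness in the plate. Axes as the caddy's.
- bumpers (a point): Midway between the faces of two rubber bumpers on the caddy's back, 12 across and 5 thick, 28 mm either side of the middle and 14 mm above the underside. They meet the board when the plate's back is 5 mm off it.
- rail: Fixed tool rail: an upright plywood board 360 wide, 18 thick, top edge 145 to 160 mm above the table, on wooden feet (130 long, 25 high) at its ends. Origin: 160 mm below the middle of the top edge; z up, -x out of its front face (at x -9 mm), y along the board. A slotted track with the headed stud crosses the front; plain wooden pegs 45 mm long, 145 mm to either side, carry a tape roll and a little board.
- track (a point): Middle of the level metal track, 20 mm below the board's top edge and 9.5 mm in front of the board's face: depth of the plate's mid-thickness when hung. Axes as the rail's. The steel stud points to -x from the track, clamped up to 22 mm to either side of this point along y, where is not measured: look or feel. Neck 8 across; head 18 across, underside 11.5 and front 16.5 mm off the board, front edge bevelled 2 mm.
- track_face (a point): The same middle of the track, on the board's face. Round the stud's neck is a black rubber washer 30 across, its face 10 mm off the board, 1.5 mm behind the head: the plate must press it back 2.5 mm to get behind the head. It gives up to 6 mm: 1.5 N at first, 4.5 N at 2.5 mm, 1.2 N more per mm. It clamps the plate to the head, so the plate drags and does not drop home by itself.
- sprinkler: Terracotta-coloured rubber bulb sprinkler with a bent steel stem and rose, 82 across, 165 mm tall. Origin under its centre. Leave alone.
- soap: White soap bar 75 x 52 x 26 mm. Origin under its centre. Leave alone.
- bowl: Blue bowl, 150 across, 60 mm tall. Origin under its centre. Leave alone.
- roller: Ribbed wooden felting roller lying down, 300 long (along its y), 37 mm thick. Origin under its middle. Leave alone.
- scissors: Scissors lying flat, 205 mm long along x (handles at -x), 12 mm high. Leave alone.
- jar: Glass jar 68 across, 85 mm tall, behind the rail. Origin under its centre. Leave alone.
- rasp: Wooden felting rasp with a knob, 85 x 56 mm, 61 mm tall, in front of one end of the rail. Origin under its centre. Leave alone.

How it is judged:
On the way:
1. the entry hole is over the stud's head, with the plate pressed back behind the head (x of hole in the frame of track between -0.0025 and 0.006 m and y of hole in the frame of track between -0.026 and 0.026 m and z of hole in the frame of track between -0.006 and 0.006 m), for 0.04 s.
At the end, for the whole second after the job is handed in: The caddy hangs at rest on the stud, upright within 5 degrees, its plate behind the stud's head, the neck in the top of the slot: within 2 mm of fully down (x of slot_end in the frame of track between -0.003 and 0.005 m and y of slot_end in the frame of track between -0.026 and 0.026 m and z of slot_end in the frame of track between -0.003 and 0.002 m and angle between caddy's own z axis and vertical below 0.09 rad and linear speed of caddy below 0.01 m/s and angular speed of caddy below 0.1 rad/s); the robot touches nothing.
It fails at once if the caddy is pressed or jammed against the stud, the washer or the rail with more than 25 N (contact force between caddy and rail above 25 N).
It fails at once if the gripper or arm presses on the stud or rail with more than 25 N (contact force between any of the fingers, the arm and rail above 25 N).
It fails at once if another thing on the table is moved by more than 30 mm (distance of any of sprinkler, soap, bowl, roller, scissors, jar, rasp from where it was at the start of the episode above 0.03 m).
It also fails if it takes over 64 s, if anything falls off the work surface, if the arm or the gripper's body presses on something with over 40 N, if the wrist force passes 120 N, or if a joint passes its speed limit or range.

### The arm

A 6-joint arm with a two-finger parallel gripper is mounted at the origin on the work surface. World frame = base frame: x ahead of the robot, y to its left, z up, the work surface at z = 0. Lengths are in m, angles in rad, forces in N, time in s.
With the tool pointing down it reaches from about 0.275 to 0.85 m from the base axis. Payload 19 kg.
Tool frame: the origin (TCP) lies at the very end of the fingers, on their centre line; the grasp point (between the pads) lies 19 mm behind it (grasp_offset is the distance from the TCP to the grasp point, in m); z points along the fingers, x is the direction in which the jaws open and shut, and the axes are right-handed (so a half turn about z gives the same grasp; the last joint's range is limited). The gripper opens to 85 mm and grips with 20 to 120 N. Pads are 22 mm wide; open, the fingers measure 114 mm over their backs; the gripper's body (76 mm by 85 mm) begins 54 mm behind the grasp point. The pads swing forward as they close: fully open they stand 13 mm farther back than shut.
Start: joints at [-1.473, 0.15, 1.437, -0, 1.554, -0.134], TCP at [0.132, -0.56, 0.193] pointing down, gripper open.
Joint ranges: [-2.8, 2.8], [-0.68, 2.1], [0.12, 2.68], [-1.39, 4.53], [0.16, 2.79], [-2.81, 2.81]. Speed limits (rad/s): [1.89, 1.89, 2.22, 3.01, 3.01, 3.01].

### API

Orientations are given as a unit quaternion [x, y, z, w].
In Python, from rig import read_state, grab_frame, camera_model, job_done, regions_of, grasp_offset gives the robot as it stands. The module is installed in compiled form; this text tells all that it offers.
- The arm moves only by the shell command python3 -m pendant 'ROWS'. ROWS is JSON, a list of rows, each an object with "dp": the shift along the tool's x, y, z in m, a list of three; "twist": the turn, a rotation vector about the tool's x, y, z in rad, a list of three; "gripper": the closure in counts, from 0 (fully open) to 255 (shut). A call has 1 to 20 rows; each row is the pose to reach, as a shift and turn from the pose commanded when the call began, along the tool's axes at that moment; what a row does not reach only later rows make up. A row lasts 1/12 s, in which the tool goes at most 41.7 mm and 7.16 degrees, less where a joint would pass 70% of its speed; a pose out of reach is approached as far as the arm can. A call with a gripper value outside its range is refused whole. The fingers move at their own pace and stop on an object; the grip force is fixed at half the most. Time passes only in rows, so rows that repeat a pose let the fingers close. It gives the time, the measured TCP pose, the force and the opening at its end, in the units of the state.
- read_state(): the state, without advancing time (a new reading comes with each control period).
- grab_frame(name): name is "side" or "top" or "wrist"; returns the picture (420x560x3 uint8, blue, green, red); there is no depth.
- camera_model(name): a dict with "K" (3x3 intrinsics, pixels), "view" (4x4, takes a point from world to camera coordinates). Camera axes: x right, y down, z forward; pixel columns grow to the right and rows downward; lengths in m; the calibration is good to about 2 mm. The wrist camera is an equidistant fisheye: a pixel r from the principal point sees the ray r / f radians off the axis. A picture is of the moment at which its call begins: read the wrist's pose just before it. camera_model takes no time and is no camera call; for the wrist camera it gives the pose at the moment of the call.
- job_done(): hands the job in, once; it reports no verdict.
Trained networks look in the newest picture that a camera, given by its name, has taken for a name from the list of things; names that differ only in an ending like _2 or _b are one class to them, and where a whole thing is asked for, a point or a joint stands for the part that bears it (a point fixed in the world has none). Each returns a list of dicts, best first, with "score" (0 to 1); they miss things now and then, are a little off and sometimes report something else, mostly with a low value. They report only what shows in the picture. A call takes as long as a camera call.
- regions_of(query, camera): "region" (420x560 bool, what is visible of it) and "extent" ([left, top, width, height] in pixels, round what is visible of it).
The state is a dict: "time_s": time; "joint_positions": joint angles; "qd": joint speeds; "effort": joint torques, N m; "tcp_pos": TCP position; "orientation": TCP orientation; "wrist_force": force on the tool from outside, world axes, zero at the start; "moment": the same for the moment, N m; "opening": finger opening in m.
Only numpy, scipy, OpenCV 4.12 (cv2) and the standard library are available. Lean on these libraries where they do the work, as an engineer would, in place of code of your own. Each camera call takes 0.05 s, during which the arm holds its last target. There are 200 camera calls.

## Working session

There is one attempt and no reset: what is moved stays moved. The work goes in short steps, Python scripts to look and compute and a shell command to move; the robot and the scene stay as the last step left them, time stands still between calls to the robot, and variables do not carry over. Pictures are saved under pics/ and viewed, about 8 in all and at most 12, crops included, and the job is handed in when it is done.

```bash
mkdir -p pics; ls; python3 - <<'E'
from rig import *
import cv2,numpy as np
print(read_state(), grasp_offset)
for n in("side","top"):
    f=grab_frame(n); cv2.imwrite(f"pics/{n}0.png",f)
    m=camera_model(n); print(n,np.round(m["K"],1).tolist(),np.round(m["view"],4).tolist())
    for q in("caddy","rail","grip","hole","track"):
        try:
            for r in regions_of(q,n)[:2]: print(n,q,round(r["score"],2),r["extent"])
        except Exception as e: print(q,e)
a=np.hstack([cv2.imread("pics/side0.png"),cv2.imread("pics/top0.png")])
cv2.imwrite("pics/a.png",cv2.resize(a,(800,300)))
E
```

```text
pics
{'time_s': 0.0, 'joint_positions': array([-1.47302679e+00,  1.51007527e-01,  1.43803307e+00, -1.03819410e-05,
        1.55378821e+00, -1.33984343e-01]), 'qd': array([-2.66412831e-05, -3.48881082e-04, -1.01394441e-03, -2.48328374e-04,
        1.56492582e-03, -7.99730574e-05]), 'effort': array([-2.20086731e-03, -7.13040733e+01, -5.70882332e+01, -3.66942804e-04,
        8.67627910e-03, -4.61578236e-05]), 'tcp_pos': array([ 0.13202594, -0.55933843,  0.19226221]), 'orientation': array([ 7.84118798e-01, -6.20610448e-01, -4.32796435e-04, -4.41284291e-04]), 'wrist_force': array([-0.82162271, -0.0440587 , -0.56443779]), 'moment': array([ 0.01375757,  0.01665271, -0.00304707]), 'opening': 0.08518102681093698} 0.0187
side [[517.4, 0.0, 282.4], [0.0, 517.4, 211.1], [0.0, 0.0, 1.0]] [[-0.9473, -0.3199, -0.0169, 0.5626], [-0.1941, 0.6154, -0.7639, 0.1751], [0.2548, -0.7204, -0.6451, 1.7165], [0.0, 0.0, 0.0, 1.0]]
side caddy 0.56 [289.4, 264.9, 23.9, 30.8]
side rail 0.61 [223.7, 225.2, 114.2, 50.3]
side grip 0.82 [292.4, 152.6, 29.8, 44.1]
side grip 0.61 [225.1, 219.2, 112.8, 53.6]
side hole 0.7 [293.6, 150.5, 30.9, 48.1]
top [[393.9, 0.0, 281.4], [0.0, 393.9, 207.4], [0.0, 0.0, 1.0]] [[-0.0122, -0.9999, -0.0107, 0.0334], [-0.9985, 0.0127, -0.0534, 0.5825], [0.0535, 0.01, -0.9985, 1.1326], [0.0, 0.0, 0.0, 1.0]]
top caddy 0.58 [360.8, 188.4, 47.4, 37.6]
top caddy 0.31 [183.9, 244.7, 28.2, 24.8]
top rail 0.88 [172.1, 169.9, 93.8, 115.3]
top grip 0.95 [360.9, 188.4, 46.8, 34.7]
top hole 0.67 [360.5, 192.6, 46.6, 30.8]
top track 0.65 [175.0, 166.3, 89.2, 120.9]
```

```bash
python3 - <<'E'
import cv2,numpy as np
t=cv2.imread("pics/top0.png");s=cv2.imread("pics/side0.png")
a=cv2.resize(t[140:320,160:440],(800,514),interpolation=cv2.INTER_CUBIC);cv2.imwrite("pics/t.png",a)
a=cv2.resize(s[130:310,200:440],(800,600),interpolation=cv2.INTER_CUBIC);cv2.imwrite("pics/s.png",a)
E
```

```text
(no output)
```

View pics/a.png

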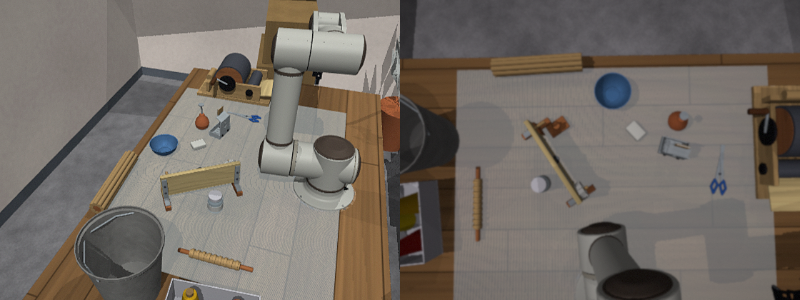

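View pics/t.png

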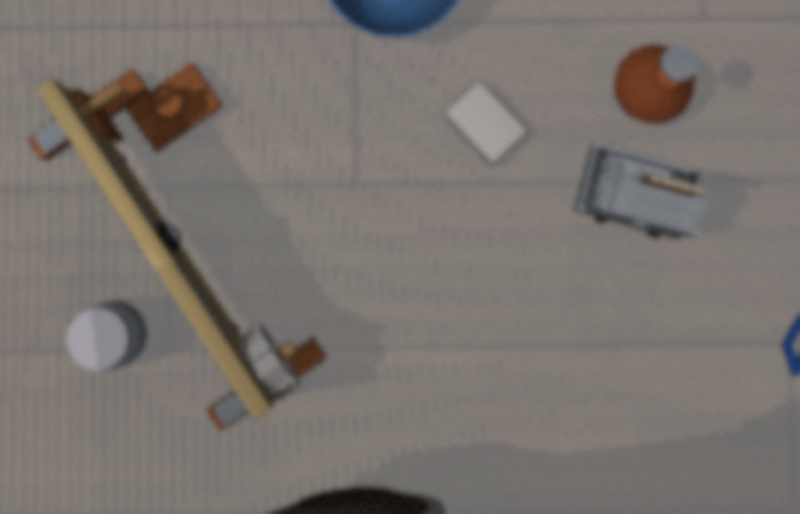

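View pics/s.png

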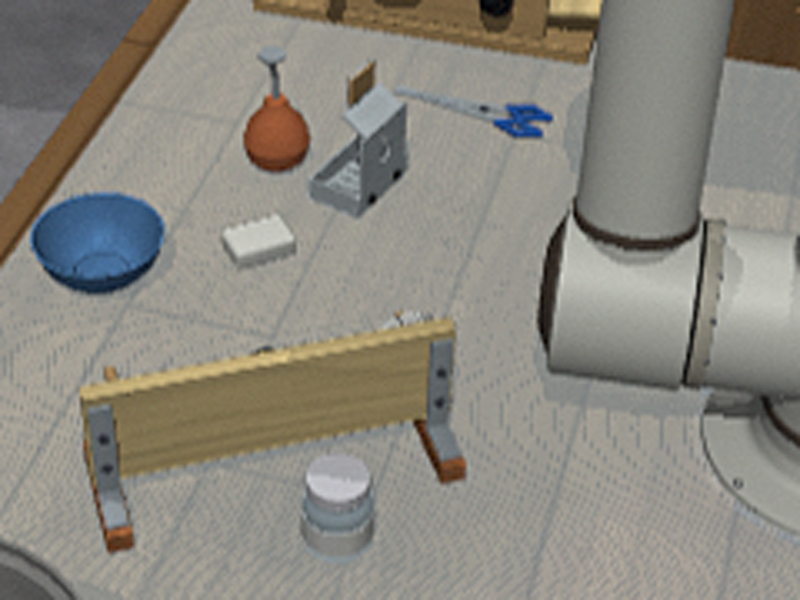

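The top view (crop) shows the caddy at about (645,190) with its grip bar from (642,180) to (702,188). The board's top edge runs (48,86)→(262,408), and the stud is dark at (168,237). In the side crop the caddy's back plate faces the rail side, the board's top edge runs (82,392)→(453,325), and the stud just shows at (263,352). Next I triangulate these points.

```bash
cat > h.py <<'E'
import numpy as np, cv2
from rig import *
from scipy.spatial.transform import Rotation as R
from scipy.optimize import least_squares
def ray(m,px):
    K=m["K"];V=m["view"];d=np.array([(px[0]-K[0,2])/K[0,0],(px[1]-K[1,2])/K[1,1]])
    if m.get("fish"):
        r=np.hypot(*d); d3=np.array([*(d/r*np.sin(r)),np.cos(r)]) if r>1e-9 else np.array([0,0,1.])
    else: d3=np.array([*d,1.])
    Rw=V[:3,:3].T; d3=Rw@d3
    return -Rw@V[:3,3], d3/np.linalg.norm(d3)
def cam(n):
    m=dict(camera_model(n)); m={k:(np.array(v) if k in("K","view") else v) for k,v in m.items()}
    m["fish"]=n=="wrist"; return m
def proj(m,p):
    c=m["view"][:3,:3]@np.asarray(p,float)+m["view"][:3,3];K=m["K"]
    if m["fish"]:
        r=np.hypot(c[0],c[1]);t=np.arctan2(r,c[2]);u=c[:2]/max(r,1e-12)*t
    else:u=c[:2]/c[2]
    return u*[K[0,0],K[1,1]]+K[:2,2]
def tri(rs):
    A=np.zeros((3,3));b=np.zeros(3)
    for c,d in rs: P=np.eye(3)-np.outer(d,d);A+=P;b+=P@c
    p=np.linalg.solve(A,b);return p,[np.linalg.norm((np.eye(3)-np.outer(d,d))@(p-c)) for c,d in rs]
def onz(r,z): c,d=r; return c+d*(z-c[2])/d[2]
def down(yaw): # tool pointing down, tool x at world yaw
    c,s=np.cos(yaw),np.sin(yaw); return R.from_matrix(np.array([[c,s,0],[s,-c,0],[0,0,-1]]).T.T)
def go(pos,rot):
    s=read_state();q=R.from_quat(s["orientation"])
    dp=q.inv().apply(np.array(pos)-s["tcp_pos"]);tw=(q.inv()*rot).as_rotvec()
    print("dp",np.round(dp,4).tolist(),"twist",np.round(tw,3).tolist(),"rows>=",round(max(np.linalg.norm(dp)/.0417,np.degrees(np.linalg.norm(tw))/7.16),1))
E
python3 - <<'E'
from h import *
T=cam("top");S=cam("side");W=cam("wrist")
t=lambda x,y:ray(T,(160+x/2.857,140+y/2.857))
s=lambda x,y:ray(S,(200+x/3.333,130+y/3.333))
for n,a,b in(("boardfar",(48,86),(82,392)),("boardnear",(262,408),(453,325)),("stud",(168,237),(263,352)),("grip",(672,184),(362,82))):
    p,e=tri([t(*a),s(*b)]);print(n,p.round(4),np.round(e,4))
for x,y in((642,180),(702,188)):print("grip end",onz(t(x,y),.165).round(4))
st=read_state();q=R.from_quat(st["orientation"])
V=W["view"];c=-V[:3,:3].T@V[:3,3]
print(W["K"],"cam in tool",q.inv().apply(c-st["tcp_pos"]).round(4),"axes in tool\n",(q.inv().as_matrix()@V[:3,:3].T).round(3))
E
```

```text
boardfar [0.6768 0.2956 0.1491] [0.0007 0.0007]
boardnear [0.3803 0.1023 0.1462] [0.0032 0.0032]
stud [0.5384 0.1879 0.1427] [0.0008 0.0008]
grip [ 0.5784 -0.269   0.1459] [0.0014 0.0014]
grip end [ 0.5825 -0.2368  0.165 ]
grip end [ 0.5748 -0.2896  0.165 ]
[[325.1922621   0.        277.0286045]
 [  0.        325.1922621 206.723366 ]
 [  0.          0.          1.       ]] cam in tool [ 0.0004 -0.0782 -0.1818] axes in tool
 [[ 1.     0.001  0.   ]
 [-0.001  0.952  0.307]
 [ 0.    -0.307  0.952]]
```

```bash
python3 - <<'E'
from h import *
go([.5785,-.2640,.30],down(np.radians(-8)))
E
```

```text
dp [-0.1852, -0.5024, -0.1071] twist [-0.0, 0.0, -1.199] rows>= 13.1
```

```bash
python3 -m pendant '[{"dp":[0,0,-0.1071],"twist":[0,0,-0.2],"gripper":0},{"dp":[-0.1852,-0.5024,-0.1071],"twist":[0,0,-1.199],"gripper":0},{"dp":[-0.1852,-0.5024,-0.1071],"twist":[0,0,-1.199],"gripper":0},{"dp":[-0.1852,-0.5024,-0.1071],"twist":[0,0,-1.199],"gripper":0},{"dp":[-0.1852,-0.5024,-0.1071],"twist":[0,0,-1.199],"gripper":0},{"dp":[-0.1852,-0.5024,-0.1071],"twist":[0,0,-1.199],"gripper":0},{"dp":[-0.1852,-0.5024,-0.1071],"twist":[0,0,-1.199],"gripper":0},{"dp":[-0.1852,-0.5024,-0.1071],"twist":[0,0,-1.199],"gripper":0},{"dp":[-0.1852,-0.5024,-0.1071],"twist":[0,0,-1.199],"gripper":0},{"dp":[-0.1852,-0.5024,-0.1071],"twist":[0,0,-1.199],"gripper":0},{"dp":[-0.1852,-0.5024,-0.1071],"twist":[0,0,-1.199],"gripper":0},{"dp":[-0.1852,-0.5024,-0.1071],"twist":[0,0,-1.199],"gripper":0},{"dp":[-0.1852,-0.5024,-0.1071],"twist":[0,0,-1.199],"gripper":0},{"dp":[-0.1852,-0.5024,-0.1071],"twist":[0,0,-1.199],"gripper":0},{"dp":[-0.1852,-0.5024,-0.1071],"twist":[0,0,-1.199],"gripper":0},{"dp":[-0.1852,-0.5024,-0.1071],"twist":[0,0,-1.199],"gripper":0},{"dp":[-0.1852,-0.5024,-0.1071],"twist":[0,0,-1.199],"gripper":0}]'
python3 - <<'E'
from h import *
m=cam("wrist");f=grab_frame("wrist");cv2.imwrite("pics/w1.png",f);np.save("pics/w1.npy",m,allow_pickle=True)
for r in regions_of("grip","wrist")[:2]:print(r["score"],r["extent"])
cv2.imwrite("pics/w1b.png",cv2.resize(f,(800,600),interpolation=cv2.INTER_CUBIC))
E
```

```text
time_s: 2.02
tcp_pos: [0.5783, -0.264, 0.2997]
orientation: [0.998, -0.07, -0.0, -0.0]
wrist_force: [-0.9, -0.2, -0.3]
opening: 0.0857
0.71 [246.4, 125.4, 62.0, 87.4]
```

View pics/w1b.png

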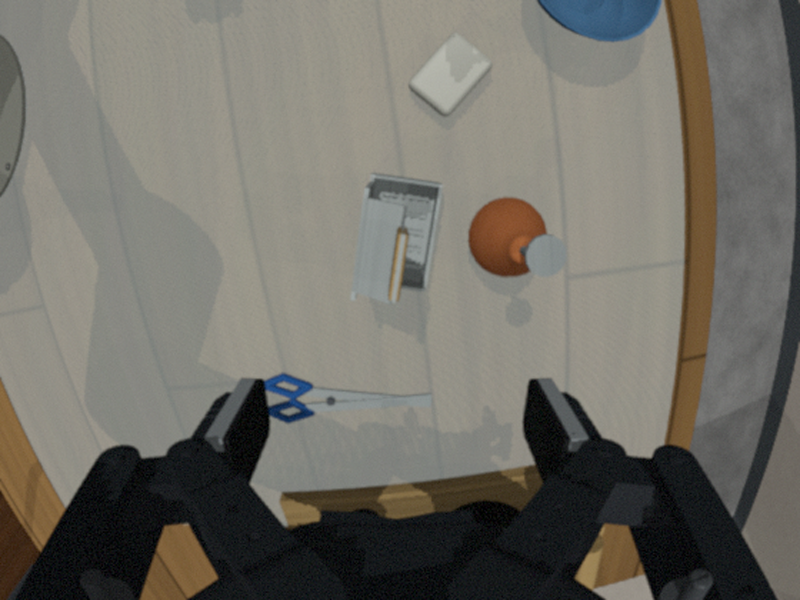

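```bash
python3 - <<'E'
from h import *
m=np.load("pics/w1.npy",allow_pickle=True).item();f=cv2.imread("pics/w1.png")
for n,a in (("tcp",read_state()["tcp_pos"]),): print(n,proj(m,a))
c=f[115:220,235:325];cv2.imwrite("pics/w1c.png",cv2.resize(c,(514,600),interpolation=cv2.INTER_CUBIC))
E
```

```text
tcp [276.78099401 238.52996519]
```

View pics/w1c.png

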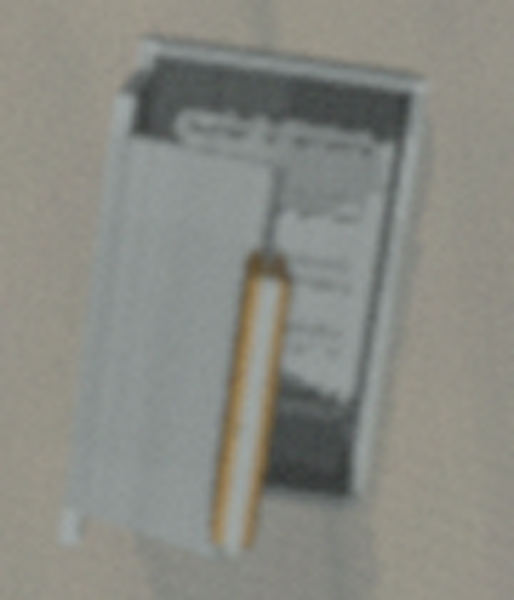

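```bash
python3 - <<'E'
from h import *
m=np.load("pics/w1.npy",allow_pickle=True).item()
P=[onz(ray(m,(235+x/5.714,115+y/5.714)),z) for x,y,z in((269,274,.165),(232,552,.165),(150,42,.03),(424,80,.03),(355,495,.03),(415,80,.03))]
a,b=P[:2];print(np.round(P,4),np.linalg.norm(a-b));c=(a+b)/2
yaw=np.degrees(np.arctan2(*(a-b)[:2][::-1]))-90;print("c",c,yaw)
for h in(.25,.131):go([*c[:2],h],down(np.radians(yaw)))
E
```

```text
[[ 0.5858 -0.2436  0.165 ]
 [ 0.5724 -0.2929  0.165 ]
 [ 0.564  -0.2072  0.03  ]
 [ 0.6283 -0.2253  0.03  ]
 [ 0.5986 -0.3274  0.03  ]
 [ 0.6261 -0.2251  0.03  ]] 0.051046973688929485
c [ 0.57912574 -0.26822324  0.165     ] -15.217173763704395
dp [0.0019, 0.0033, 0.05] twist [0.0, 0.0, 0.124] rows>= 1.2
dp [0.0019, 0.0033, 0.169] twist [0.0, 0.0, 0.124] rows>= 4.1
```

```bash
python3 -m pendant '[{"dp":[0.002,0.0035,0.02],"twist":[0,0,0.127],"gripper":125},{"dp":[0.002,0.0035,0.05],"twist":[0,0,0.127],"gripper":125},{"dp":[0.002,0.0035,0.08],"twist":[0,0,0.127],"gripper":125},{"dp":[0.002,0.0035,0.11],"twist":[0,0,0.127],"gripper":125},{"dp":[0.002,0.0035,0.135],"twist":[0,0,0.127],"gripper":125},{"dp":[0.002,0.0035,0.155],"twist":[0,0,0.127],"gripper":125},{"dp":[0.002,0.0035,0.168],"twist":[0,0,0.127],"gripper":125},{"dp":[0.002,0.0035,0.168],"twist":[0,0,0.127],"gripper":125},{"dp":[0.002,0.0035,0.168],"twist":[0,0,0.127],"gripper":125}]'
python3 - <<'E'
from h import *
f=grab_frame("wrist");cv2.imwrite("pics/w2.png",f);print(read_state()["wrist_force"])
cv2.imwrite("pics/w2b.png",f[100:400,80:480])
E
```

```text
time_s: 2.87
tcp_pos: [0.5796, -0.2682, 0.1326]
orientation: [0.991, -0.134, 0.0, -0.0]
wrist_force: [-0.2, -0.6, 0.9]
opening: 0.0438
[ 0.2523215  -0.07800986  1.33550568]
```

View pics/w2b.png

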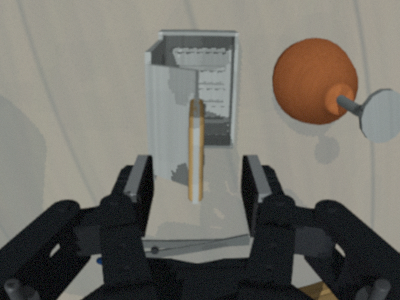

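```bash
python3 -m pendant '[{"dp":[0,0,0],"twist":[0,0,0],"gripper":255},{"dp":[0,0,0],"twist":[0,0,0],"gripper":255},{"dp":[0,0,0],"twist":[0,0,0],"gripper":255},{"dp":[0,0,0],"twist":[0,0,0],"gripper":255},{"dp":[0,0,0],"twist":[0,0,0],"gripper":255},{"dp":[0,0,0],"twist":[0,0,0],"gripper":255}]'
python3 - <<'E'
from h import *
s=read_state();print(s["moment"],s["wrist_force"])
m=cam("wrist");f=grab_frame("wrist");cv2.imwrite("pics/w3.png",f)
for n,z,y in(("+y end",.165,.025),("-y end",.165,-.025),("c",.165,0)):
    yaw=np.radians(180-15.4);yv=np.array([-np.sin(yaw),np.cos(yaw)])
    print(n,proj(m,[*(s["tcp_pos"][:2]+y*yv),z]).round(1))
E
```

```text
time_s: 3.42
tcp_pos: [0.58, -0.2676, 0.1321]
orientation: [0.991, -0.133, 0.0, -0.0]
wrist_force: [0.2, 0.3, -0.0]
opening: 0.0
[-0.04939032 -0.00219483 -0.00270556] [ 0.21841507  0.27137396 -0.00449562]
+y end [277.5 302. ]
-y end [277.8 216.6]
c [277.6 262.2]
```

```bash
python3 - <<'E'
import cv2
f=cv2.imread("pics/w3.png");cv2.imwrite("pics/w3b.png",cv2.resize(f[120:370,150:410],(624,600)))
E
```

```text
(no output)
```

View pics/w3b.png

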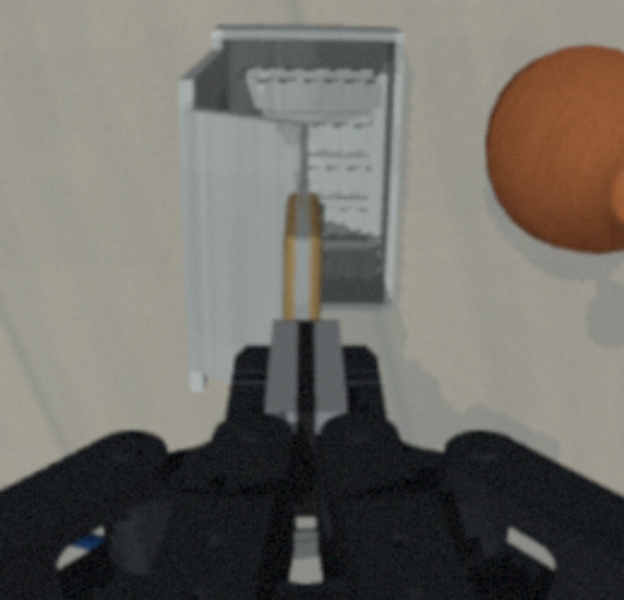

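The pads shut on nothing (opening 0). The picture shows them closing above the tab, whose top starts at row 218 with the pad tips at row 253. From the open-finger picture the tips come out about 43 mm short of the stated TCP. I'll open, go 35 mm lower while watching the force, and look again.

```bash
python3 -m pendant '[{"dp":[0,0,0],"twist":[0,0,0],"gripper":125},{"dp":[0,0,0],"twist":[0,0,0],"gripper":125},{"dp":[0,0,0],"twist":[0,0,0],"gripper":125},{"dp":[0,0,0],"twist":[0,0,0],"gripper":125},{"dp":[0,0,0.01],"twist":[0,0,0],"gripper":125},{"dp":[0,0,0.02],"twist":[0,0,0],"gripper":125},{"dp":[0,0,0.02],"twist":[0,0,0],"gripper":125}]'
python3 -m pendant '[{"dp":[0,0,0.005],"twist":[0,0,0],"gripper":125},{"dp":[0,0,0.01],"twist":[0,0,0],"gripper":125},{"dp":[0,0,0.015],"twist":[0,0,0],"gripper":125},{"dp":[0,0,0.015],"twist":[0,0,0],"gripper":255},{"dp":[0,0,0.015],"twist":[0,0,0],"gripper":255},{"dp":[0,0,0.015],"twist":[0,0,0],"gripper":255},{"dp":[0,0,0.015],"twist":[0,0,0],"gripper":255},{"dp":[0,0,0.015],"twist":[0,0,0],"gripper":255}]'
python3 - <<'E'
from h import *
s=read_state();print(s["moment"],s["wrist_force"])
f=grab_frame("wrist");cv2.imwrite("pics/w4.png",f)
E
```

```text
time_s: 4.05
tcp_pos: [0.579, -0.2671, 0.109]
orientation: [0.991, -0.133, -0.002, -0.001]
wrist_force: [-1.0, -0.1, 0.3]
opening: 0.0436
time_s: 4.72
tcp_pos: [0.58, -0.2677, 0.0971]
orientation: [0.991, -0.133, 0.0, -0.0]
wrist_force: [-0.7, -0.3, -2.1]
opening: 0.0073
[-0.01495325 -0.00528803  0.01236686] [-0.67552409 -0.31742994 -2.08039386]
```

```bash
python3 - <<'E'
from h import *
for z in(.247,.18):go([.580,.124,z],down(np.radians(-56.9)))
E
python3 -m pendant '[{"dp":[0,0,-0.01],"twist":[0,0,0],"gripper":255},{"dp":[0,0,-0.04],"twist":[0,0,0],"gripper":255},{"dp":[0,0,-0.07],"twist":[0,0,0],"gripper":255},{"dp":[0,0,-0.1],"twist":[0,0,0],"gripper":255},{"dp":[0,0,-0.13],"twist":[0,0,0],"gripper":255},{"dp":[0,0,-0.15],"twist":[0,0,0],"gripper":255},{"dp":[0,0,-0.15],"twist":[0,0,0],"gripper":255},{"dp":[0,0,-0.15],"twist":[0,0,0],"gripper":255}]'
python3 -c "
from h import *
for z in(.247,.18):go([.580,.124,z],down(np.radians(-56.9)))"
```

```text
dp [-0.1033, -0.3778, -0.1499] twist [-0.0, -0.0, 0.726] rows>= 10.1
dp [-0.1033, -0.3778, -0.0829] twist [-0.0, -0.0, 0.726] rows>= 9.6
time_s: 5.43
tcp_pos: [0.5802, -0.2678, 0.2483]
orientation: [0.991, -0.133, 0.001, 0.0]
wrist_force: [-0.4, 0.1, -3.5]
opening: 0.0067
dp [-0.1036, -0.3779, 0.0009] twist [-0.0, -0.002, 0.726] rows>= 9.4
dp [-0.1037, -0.3779, 0.0679] twist [-0.0, -0.002, 0.726] rows>= 9.5
```

```bash
python3 -m pendant '[{"dp":[-0.003,-0.01,0],"twist":[0,0,0.03],"gripper":255},{"dp":[-0.01,-0.04,0],"twist":[0,0,0.09],"gripper":255},{"dp":[-0.02,-0.075,0],"twist":[0,0,0.16],"gripper":255},{"dp":[-0.03,-0.11,0],"twist":[0,0,0.23],"gripper":255},{"dp":[-0.04,-0.145,0],"twist":[0,0,0.3],"gripper":255},{"dp":[-0.05,-0.18,0],"twist":[0,0,0.37],"gripper":255},{"dp":[-0.06,-0.215,0],"twist":[0,0,0.44],"gripper":255},{"dp":[-0.069,-0.25,0],"twist":[0,0,0.51],"gripper":255},{"dp":[-0.078,-0.285,0],"twist":[0,0,0.58],"gripper":255},{"dp":[-0.087,-0.32,0],"twist":[0,0,0.64],"gripper":255},{"dp":[-0.095,-0.35,0.015],"twist":[0,0,0.69],"gripper":255},{"dp":[-0.1,-0.37,0.04],"twist":[0,0,0.72],"gripper":255},{"dp":[-0.1037,-0.378,0.06],"twist":[0,0,0.726],"gripper":255},{"dp":[-0.1037,-0.378,0.068],"twist":[0,0,0.726],"gripper":255},{"dp":[-0.1037,-0.378,0.068],"twist":[0,0,0.726],"gripper":255},{"dp":[-0.1037,-0.378,0.068],"twist":[0,0,0.726],"gripper":255}]'
python3 - <<'E'
from h import *
s=read_state();print(s["moment"],s["wrist_force"])
m=cam("wrist");f=grab_frame("wrist");cv2.imwrite("pics/w5.png",f);np.save("pics/w5.npy",m,allow_pickle=True);np.save("pics/s5.npy",s,allow_pickle=True)
cv2.imwrite("pics/w5b.png",cv2.resize(f,(800,600),interpolation=cv2.INTER_CUBIC))
E
```

```text
time_s: 6.77
tcp_pos: [0.5795, 0.1236, 0.1789]
orientation: [0.879, -0.476, -0.0, 0.0]
wrist_force: [0.7, -0.3, -2.7]
opening: 0.0072
[-0.02070269 -0.0304375  -0.01128502] [ 0.69016121 -0.28494258 -2.67029047]
```

View pics/w5b.png

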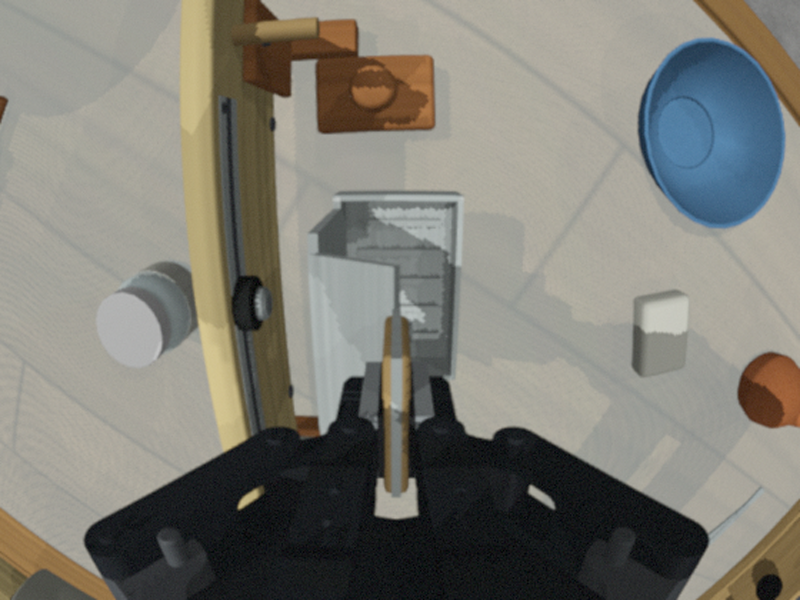

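The wrist view shows the held caddy in front of the board. The stud head is at about (262,303) and the washer at (243,302). The back plate's left edge runs (310,240)→(320,430), and the board's top front edge is near x = 215. I'll take one zoomed crop for exact pixels, with the expected positions overlaid.

```bash
python3 - <<'E'
from h import *
m=np.load("pics/w5.npy",allow_pickle=True).item();s=np.load("pics/s5.npy",allow_pickle=True).item();f=cv2.imread("pics/w5.png")
q=R.from_quat(s["orientation"]);t=s["tcp_pos"]
# caddy frame from tool: caddy x=-tool x, y=tool y, z=-tool z ; caddy origin below tcp .0971
Rc=q.as_matrix()@np.diag([-1,1,-1.]);o=t-Rc@np.array([-.034,0,.0971])
names={"pan c":(-.070,-.055,.03),"plate top-":(-.0,-.048,.106),"plate top+":(0,.048,.106),"plate topf-":(-.004,-.048,.106),"grip t-":(-.034,-.025,.165),"grip t+":(-.034,.025,.165),"panback-":(0,-.055,.03),"pan front+":(-.07,.055,.03)}
y0,x0,k=120,120,3.3
c=cv2.resize(f[y0:y0+180,x0:x0+225],None,fx=k,fy=k,interpolation=cv2.INTER_CUBIC)
for n,p in names.items():
    u=proj(m,o+Rc@np.array(p));print(n,u.round(1),((u-[x0,y0])*k).round(0))
    cv2.drawMarker(c,tuple(int(v) for v in (u-[x0,y0])*k),(0,0,255),cv2.MARKER_CROSS,12,1)
for r in(20,):pass
cv2.imwrite("pics/w5c.png",c);print(c.shape)
E
```

```text
pan c [323.6 135.7] [672.  52.]
plate top- [214.2 161.7] [311. 138.]
plate top+ [224.5 309.1] [345. 624.]
plate topf- [221.4 161.6] [335. 137.]
grip t- [276.5 247. ] [516. 419.]
grip t+ [276.5 344.3] [516. 740.]
panback- [232.4 135.6] [371.  52.]
pan front+ [318.2 264.5] [654. 477.]
(594, 742, 3)
```

View pics/w5c.png

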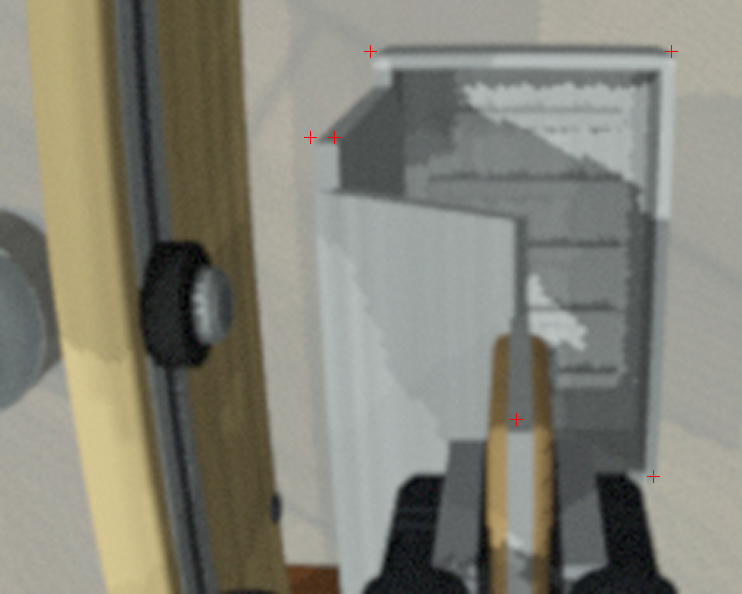

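```bash
python3 -m pendant '[{"dp":[0,0.01,-0.015],"twist":[0,0,0],"gripper":255},{"dp":[0,0.03,-0.04],"twist":[0,0,0],"gripper":255},{"dp":[0,0.05,-0.04],"twist":[0,0,0],"gripper":255},{"dp":[0,0.06,-0.04],"twist":[0,0,0],"gripper":255},{"dp":[0,0.06,-0.04],"twist":[0,0,0],"gripper":255},{"dp":[0,0.06,-0.04],"twist":[0,0,0],"gripper":255}]'
python3 - <<'E'
from h import *
s=read_state()
m=cam("wrist");f=grab_frame("wrist");cv2.imwrite("pics/w6.png",f);np.save("pics/w6.npy",m,allow_pickle=True);np.save("pics/s6.npy",s,allow_pickle=True)
p=proj(m,[.5384,.1879,.13]);print(p)
x0,y0=120,int(p[1])-70
c=cv2.resize(f[y0:y0+150,x0:x0+200],None,fx=4,fy=4,interpolation=cv2.INTER_CUBIC);cv2.imwrite("pics/w6c.png",c);print(x0,y0)
E
```

```text
time_s: 7.32
tcp_pos: [0.5296, 0.0909, 0.2195]
orientation: [0.879, -0.477, 0.0, -0.0]
wrist_force: [-0.0, -0.3, -4.5]
opening: 0.0068
[186.64558844 128.60651986]
120 58
```

View pics/w6c.png

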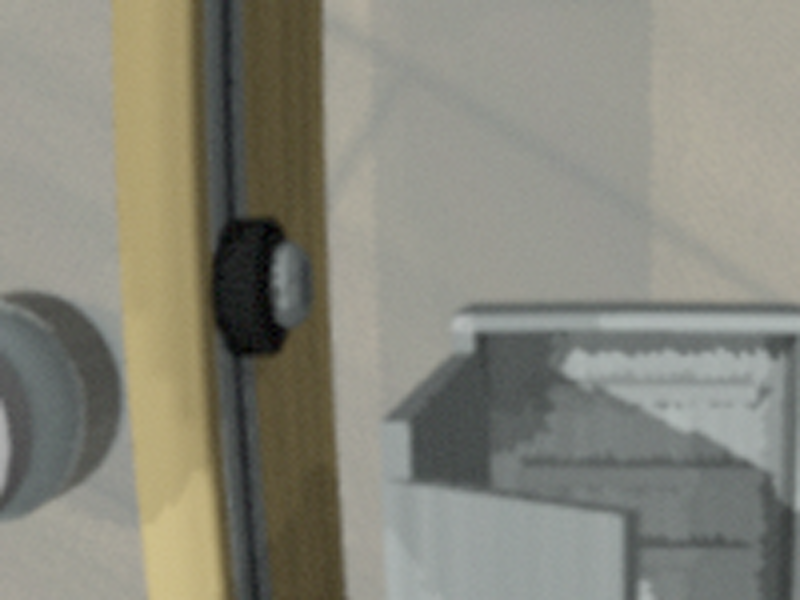

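```bash
cat > fit.py <<'E'
from h import *
D={}
for i,k,off in((5,3.3,(120,120)),(6,4.,(120,58))):
    D[i]=(np.load(f"pics/w{i}.npy",allow_pickle=True).item(),np.load(f"pics/s{i}.npy",allow_pickle=True).item(),cv2.imread(f"pics/w{i}.png"),lambda x,y,k=k,off=off:np.array([off[0]+(x+.5)/k-.5,off[1]+(y+.5)/k-.5]))
def edges(i,pts,sgn):
    f=cv2.GaussianBlur(D[i][2].astype(float),(0,0),1.0).sum(2) if sgn<0 else cv2.GaussianBlur(D[i][2].astype(float),(0,0),1.0)[:,:,0]
    out=[]
    for x,y in pts:
        u=D[i][3](x,y);r=int(round(u[1]));xs=np.arange(int(u[0])-5,int(u[0])+7)
        g=-(f[r,xs+1]-f[r,xs-1]);j=np.clip(np.argmax(g),1,len(xs)-2);a,b,c=g[j-1],g[j],g[j+1]
        out.append((xs[j]+.5*(a-c)/(a-2*b+c+1e-9),r))
    return np.array(out)
back={5:edges(5,[(27,5),(38,100),(50,190),(107,585)],1),6:edges(6,[(113,100),(118,200),(123,270),(147,585)],1)}
front={5:edges(5,[(113,5),(121,100),(131,200),(150,400),(174,585)],-1),6:edges(6,[(193,5),(197,100),(202,200),(212,430),(227,585)],-1)}
print({i:(back[i].round(1).tolist(),front[i].round(1).tolist()) for i in D})
th=np.linspace(0,2*np.pi,72)
def rail(p): # yaw of rail x, offset d of mid plane along -x from ref, stud y, H
    yaw,d,sy,H=p;rx=np.array([np.cos(yaw),np.sin(yaw),0]);ry=np.array([-rx[1],rx[0],0])
    O=np.array([.5286,.199,0])-rx*d; return rx,ry,O,H,sy
obs={5:dict(wash=(240,368),head=(265,345),xr=232),6:dict(wash=(217,355),head=(240,328),xr=313)}
def res(p,full=False):
    rx,ry,O,H,sy=rail(p);out=[]
    for i,(m,s,f,to) in D.items():
        for sgn,E in((1,back[i]),(-1,front[i])):
            L=np.array([proj(m,O+rx*.009*sgn+ry*t+[0,0,H]) for t in np.linspace(-.2,.2,41)]);o=np.argsort(L[:,1])
            e=np.interp(E[:,1],L[o,1],L[o,0])-E[:,0]; out+=list(e)
        S=O+ry*sy+[0,0,H-.02]
        C=lambda h,r:np.array([proj(m,S-rx*(.009+h)+r*(np.cos(a)*ry+[0,0,np.sin(a)])) for a in th])
        W=np.vstack([C(.010,.015)]);Hd=np.vstack([C(.0145,.009)]);Fr=C(.0165,.007)
        k=to(0,1)[1]-to(0,0)[1];b=obs[i];yy=lambda v:to(0,v)[1];xx=lambda v:to(v,0)[0]
        out+=[2*(W[:,1].min()-yy(b["wash"][0])),2*(W[:,1].max()-yy(b["wash"][1])),2*(Hd[:,1].min()-yy(b["head"][0])),2*(Hd[:,1].max()-yy(b["head"][1])),2*(max(Fr[:,0].max(),Hd[:,0].max())-xx(b["xr"]))]
    return np.array(out)
r=least_squares(res,[np.radians(123),0,0,.148],loss="soft_l1",x_scale=[.01,.001,.001,.001])
print("rail yaw",np.degrees(r.x[0]),"d,sy,H",r.x[1:].round(4));print(res(r.x).round(1))
J=r.jac;print("sd",np.sqrt(np.diag(np.linalg.inv(J.T@J)))*.7)
cob={5:[((0,-.048,.106),(318,145)),((-.004,-.048,.106),(338,144)),((-.034,-.025,.165),(519,430)),((0,-.055,.03),(373,56)),((-.07,-.055,.03),(673,55)),((-.07,.055,.03),(648,472))],
     6:[((0,-.048,.106),(387,420)),((-.004,-.048,.106),(410,420)),((0,-.055,.03),(455,313))]}
edge5=[(333,500),(339,580)]
def cad(c,s):
    q=R.from_quat(s["orientation"]).as_matrix();Rc=q@np.diag([-1,1,-1.])@R.from_rotvec(c[3:]).as_matrix()
    return s["tcp_pos"]-q@np.diag([-1,1,-1.])@(np.array([-.034,0,.0971])-c[:3])+0*Rc[0] ,Rc
def cres(c):
    out=list(c/np.array([.001,.003,.001,.01,.01,.05]))
    for i,(m,s,f,to) in D.items():
        o,Rc=cad(c,s)
        for P,u in cob[i]: out+=list(proj(m,o+Rc@np.array(P))-to(*u))
    m,s,f,to=D[5];o,Rc=cad(c,s);L=np.array([proj(m,o+Rc@np.array([0,t,.106])) for t in np.linspace(-.05,.05,21)])
    for u in edge5: u=to(*u);out.append(np.interp(u[1],L[:,1],L[:,0])-u[0])
    return np.array(out)
rc=least_squares(cres,np.zeros(6),loss="soft_l1",x_scale=[.001]*3+[.01]*3)
print("caddy in tool (caddy axes, mm, deg)",(rc.x[:3]*1e3).round(2),np.degrees(rc.x[3:]).round(2));print(cres(rc.x).round(1))
np.save("pics/fit.npy",np.r_[r.x,rc.x])
E
python3 fit.py
```

```text
{5: ([[127.4, 121.0], [129.5, 150.0], [132.0, 177.0], [151.4, 297.0]], [[149.3, 121.0], [151.3, 150.0], [153.8, 180.0], [161.5, 241.0], [170.6, 297.0]]), 6: ([[147.8, 83.0], [148.4, 108.0], [149.8, 125.0], [156.4, 204.0]], [[167.0, 59.0], [167.4, 83.0], [168.1, 108.0], [171.2, 165.0], [175.1, 204.0]])}
rail yaw 123.33794331529911 d,sy,H [-0.0022 -0.0016  0.1522]
[-1.  -1.  -0.9 -0.7  0.7  0.6  0.7  0.3  0.4 -0.5  0.3 -0.1 -1.3  0.5
 -1.  -0.7 -1.2 -0.9  0.5  0.5  0.6  0.8  0.3 -0.5  1.   1.5 -0.1 -0.3]
sd [0.00385984 0.00032068 0.00024087 0.00082736]
caddy in tool (caddy axes, mm, deg) [ 0.43 -0.06 -0.97] [-0.46 -0.14 -0.7 ]
[ 0.4 -0.  -1.  -0.8 -0.2 -0.2 -0.8 -0.7  0.3 -0.4  0.2  0.   0.2 -0.8
  0.3  0.7  0.7  2.  -1.2  0.3  0.2  0.3 -0.5 -0.1  0.2  0.2]
```

```bash
cat > tgt.py <<'E'
from h import *
import sys
F=np.load("pics/fit.npy");yaw,d,sy,H=F[:4];c=F[4:]
rx=np.array([np.cos(yaw),np.sin(yaw),0]);ry=np.array([-rx[1],rx[0],0])
O=np.array([.5286,.199,0])-rx*d
def tcp(g,dz=0,dy=0): # plate g mm in front of nominal, dz above nominal hole-on-stud
    hole=O+ry*(sy+dy)-rx*(.009+.0095+g)+np.array([0,0,H-.02+dz])
    t=down(yaw-np.pi-c[5]);Rd=t.as_matrix()@np.diag([-1,1,-1.]);Rc=Rd@R.from_rotvec(c[3:]).as_matrix()
    o=hole-Rc@np.array([-.002,0,.062]); return o+Rd@(np.array([-.034,0,.0971])-c[:3]),t
def rel():
    s=read_state();p,_=tcp(0);e=s["tcp_pos"]-p;w=s["wrist_force"]
    print("g %.2f y %.2f z %.2f mm"%(-e@rx*1e3,e@ry*1e3,e[2]*1e3),"F rail xyz",np.round([w@rx,w@ry,w[2]],1),"M",np.round([s["moment"]@rx,s["moment"]@ry],2),"op",round(s["opening"],4),"t",s["time_s"])
if __name__=="__main__":
    rel()
    if len(sys.argv)>1: go(*tcp(*[float(a)/1e3 for a in sys.argv[1:]]))
E
python3 tgt.py 16 0
```

```text
g 42.15 y 60.71 z 50.85 mm F rail xyz [-0.  -0.2 -2.8] M [-0.    0.02] op 0.007 t 7.3667
dp [-0.0264, -0.0606, 0.0509] twist [-0.0, -0.0, -0.017] rows>= 2.0
```

```bash
python3 -m pendant '[{"dp":[0,-0.02,0.01],"twist":[0,0,-0.017],"gripper":255},{"dp":[0,-0.045,0.03],"twist":[0,0,-0.017],"gripper":255},{"dp":[0,-0.0606,0.045],"twist":[0,0,-0.017],"gripper":255},{"dp":[-0.01,-0.0606,0.051],"twist":[0,0,-0.017],"gripper":255},{"dp":[-0.02,-0.0606,0.051],"twist":[0,0,-0.017],"gripper":255},{"dp":[-0.0264,-0.0606,0.051],"twist":[0,0,-0.017],"gripper":255},{"dp":[-0.0264,-0.0606,0.051],"twist":[0,0,-0.017],"gripper":255},{"dp":[-0.0264,-0.0606,0.051],"twist":[0,0,-0.017],"gripper":255},{"dp":[-0.0264,-0.0606,0.051],"twist":[0,0,-0.017],"gripper":255}]'
python3 tgt.py 10 0
python3 - <<'E'
from h import *
from tgt import *
m=cam("wrist");f=grab_frame("wrist");cv2.imwrite("pics/w7.png",f)
x0,y0,k=130,120,4
c_=cv2.resize(f[y0:y0+150,x0:x0+200],None,fx=k,fy=k,interpolation=cv2.INTER_CUBIC)
S=O+ry*sy+np.array([0,0,H-.02])
s=read_state();q=R.from_quat(s["orientation"]).as_matrix();Rd=q@np.diag([-1,1,-1.]);Rc=Rd@R.from_rotvec(c[3:]).as_matrix()
o=s["tcp_pos"]-Rd@(np.array([-.034,0,.0971])-c[:3])
P=[S-rx*(.009+.0165)+.007*(np.cos(a)*ry+[0,0,np.sin(a)]) for a in np.linspace(0,6.28,16)]+[S-rx*.019+.015*(np.cos(a)*ry+[0,0,np.sin(a)]) for a in np.linspace(0,6.28,16)]+[o+Rc@np.array([0,t,.106]) for t in(-.048,0,.048)]
for p in P:
    u=(proj(m,p)-[x0,y0]+.5)*k-.5;cv2.circle(c_,tuple(int(round(v)) for v in u),2,(0,0,255),-1)
cv2.imwrite("pics/w7c.png",c_)
E
```

```text
time_s: 8.12
tcp_pos: [0.566, 0.1465, 0.1691]
orientation: [0.883, -0.469, 0.001, -0.0]
wrist_force: [0.6, 0.6, -3.2]
opening: 0.0071
g 15.82 y 0.10 z 0.76 mm F rail xyz [ 0.2 -0.8 -3.2] M [0.03 0.02] op 0.0071 t 8.1167
dp [-0.0058, -0.0002, 0.0008] twist [-0.001, -0.001, 0.001] rows>= 0.1
```

View pics/w7c.png

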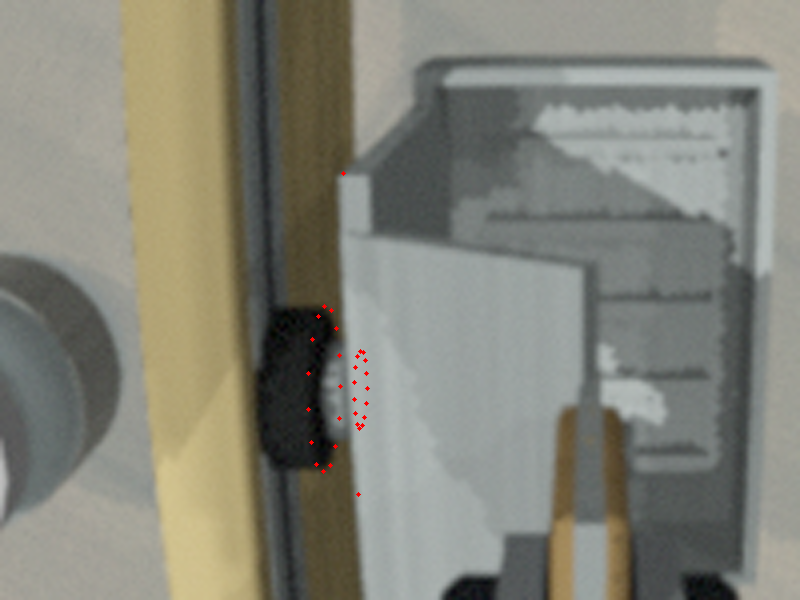

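Crop at 16 mm stand-off: the plate corner matches its overlay. The stud head (y 342–440, centre about 391) and the washer (307–468) match the predicted centre, about 390. I'm aligned in y and now advance by feel.

```bash
python3 -m pendant '[{"dp":[-0.002,0,0.0008],"twist":[0,0,0],"gripper":255},{"dp":[-0.004,0,0.0008],"twist":[0,0,0],"gripper":255},{"dp":[-0.006,0,0.0008],"twist":[0,0,0],"gripper":255},{"dp":[-0.007,0,0.0008],"twist":[0,0,0],"gripper":255},{"dp":[-0.007,0,0.0008],"twist":[0,0,0],"gripper":255}]' >/dev/null; python3 tgt.py
python3 -m pendant '[{"dp":[-0.0005,0,0],"twist":[0,0,0],"gripper":255},{"dp":[-0.001,0,0],"twist":[0,0,0],"gripper":255},{"dp":[-0.001,0,0],"twist":[0,0,0],"gripper":255}]' >/dev/null; python3 tgt.py
python3 -m pendant '[{"dp":[-0.0005,0,0],"twist":[0,0,0],"gripper":255},{"dp":[-0.001,0,0],"twist":[0,0,0],"gripper":255},{"dp":[-0.001,0,0],"twist":[0,0,0],"gripper":255}]' >/dev/null; python3 tgt.py
```

```text
g 8.32 y 0.24 z -1.01 mm F rail xyz [ 0.6 -0.6 -4.3] M [0.06 0.04] op 0.0071 t 8.5833
g 7.50 y 0.23 z -1.04 mm F rail xyz [ 0.3 -0.2 -2.9] M [0.05 0.04] op 0.0074 t 8.8333
g 6.50 y 0.27 z -1.07 mm F rail xyz [ 0.2  0.4 -3.4] M [-0.05  0.03] op 0.0069 t 9.0833
```

```bash
for i in 1 2 3; do python3 -m pendant '[{"dp":[-0.0005,0,0],"twist":[0,0,0],"gripper":255},{"dp":[-0.001,0,0],"twist":[0,0,0],"gripper":255},{"dp":[-0.001,0,0],"twist":[0,0,0],"gripper":255}]' >/dev/null; python3 tgt.py; done
```

```text
g 5.46 y 0.28 z -1.05 mm F rail xyz [ 0.9  0.3 -1.8] M [-0.06  0.06] op 0.0071 t 9.3333
g 4.46 y 0.31 z -1.06 mm F rail xyz [-0.3 -0.5 -2.9] M [0.06 0.01] op 0.0071 t 9.5833
g 3.44 y 0.29 z -1.04 mm F rail xyz [-0.  -0.5 -2.8] M [-0.03  0.05] op 0.0068 t 9.8333
```

```bash
for i in 1 2 3; do python3 -m pendant '[{"dp":[-0.0005,0,0],"twist":[0,0,0],"gripper":255},{"dp":[-0.001,0,0],"twist":[0,0,0],"gripper":255},{"dp":[-0.001,0,0],"twist":[0,0,0],"gripper":255}]' >/dev/null; python3 tgt.py; done
```

```text
g 2.57 y 0.33 z -1.03 mm F rail xyz [-1.5 -0.3 -3.7] M [0.03 0.23] op 0.0071 t 10.0833
g 1.65 y 0.35 z -0.99 mm F rail xyz [-2.3  0.2 -2.2] M [0.1  0.53] op 0.0072 t 10.3333
g 0.63 y 0.35 z -0.97 mm F rail xyz [-4.1 -0.  -1.6] M [0.15 0.79] op 0.007 t 10.5833
```

```bash
python3 -m pendant '[{"dp":[-0.0005,0,0],"twist":[0,0,0],"gripper":255},{"dp":[-0.001,0,0],"twist":[0,0,0],"gripper":255},{"dp":[-0.001,0,0],"twist":[0,0,0],"gripper":255}]' >/dev/null; python3 tgt.py;  python3 -m pendant '[{"dp":[-0.0004,0,0],"twist":[0,0,0],"gripper":255},{"dp":[-0.0008,0,0],"twist":[0,0,0],"gripper":255},{"dp":[-0.0008,0,0],"twist":[0,0,0],"gripper":255}]' >/dev/null; python3 tgt.py
```

```text
g -0.36 y 0.35 z -0.97 mm F rail xyz [-4.3  1.  -1.4] M [0.17 1.  ] op 0.007 t 10.8333
g -1.17 y 0.32 z -0.98 mm F rail xyz [-5.2  1.1 -0.6] M [0.2  1.22] op 0.0072 t 11.0833
```

```bash
python3 -m pendant '[{"dp":[-0.0004,0,0],"twist":[0,0,0],"gripper":255},{"dp":[-0.0007,0,0],"twist":[0,0,0],"gripper":255},{"dp":[-0.0007,0,0],"twist":[0,0,0],"gripper":255}]' >/dev/null; python3 tgt.py; for i in 1 2; do python3 -m pendant '[{"dp":[0,0,0.0005],"twist":[0,0,0],"gripper":255},{"dp":[0,0,0.001],"twist":[0,0,0],"gripper":255},{"dp":[0,0,0.001],"twist":[0,0,0],"gripper":255}]' >/dev/null; python3 tgt.py;done
```

```text
g -1.76 y 0.35 z -0.95 mm F rail xyz [-6.1  0.8 -1. ] M [0.12 1.37] op 0.007 t 11.3333
g -1.69 y 0.23 z -1.97 mm F rail xyz [-5.9 -0.1 -1.8] M [-0.05  1.38] op 0.0069 t 11.5833
g -1.72 y 0.21 z -2.96 mm F rail xyz [-6.1  0.4 -2.1] M [-0.16  1.38] op 0.0069 t 11.8333
```

```bash
for i in 1 2 3; do python3 -m pendant '[{"dp":[0,0,0.0005],"twist":[0,0,0],"gripper":255},{"dp":[0,0,0.001],"twist":[0,0,0],"gripper":255},{"dp":[0,0,0.001],"twist":[0,0,0],"gripper":255}]' >/dev/null; python3 tgt.py;done
```

```text
g -1.72 y 0.21 z -3.94 mm F rail xyz [-5.1 -0.9 -2.3] M [-0.17  1.3 ] op 0.007 t 12.0833
g -1.70 y 0.19 z -4.93 mm F rail xyz [-6.3 -1.2 -1. ] M [-0.12  1.37] op 0.0069 t 12.3333
g -1.71 y 0.20 z -5.97 mm F rail xyz [-5.6 -1.4 -1. ] M [-0.14  1.4 ] op 0.0071 t 12.5833
```

```bash
for i in 1 2 3 4; do python3 -m pendant '[{"dp":[0,0,0.001],"twist":[0,0,0],"gripper":255},{"dp":[0,0,0.002],"twist":[0,0,0],"gripper":255},{"dp":[0,0,0.002],"twist":[0,0,0],"gripper":255}]' >/dev/null; python3 tgt.py;done
```

```text
g -1.71 y 0.22 z -8.03 mm F rail xyz [-6.3 -1.1 -2.4] M [-0.19  1.36] op 0.0069 t 12.8333
g -1.71 y 0.20 z -10.03 mm F rail xyz [-6.1 -0.8 -2.3] M [-0.22  1.34] op 0.0072 t 13.0833
g -1.72 y 0.20 z -12.05 mm F rail xyz [-5.8 -0.9 -2. ] M [-0.19  1.38] op 0.007 t 13.3333
g -1.72 y 0.21 z -14.05 mm F rail xyz [-5.3 -1.6 -2.8] M [-0.17  1.37] op 0.0071 t 13.5833
```

```bash
for i in 1 2 3 4 5; do python3 -m pendant '[{"dp":[0,0,0.0005],"twist":[0,0,0],"gripper":255},{"dp":[0,0,0.001],"twist":[0,0,0],"gripper":255},{"dp":[0,0,0.001],"twist":[0,0,0],"gripper":255}]' >/dev/null; python3 tgt.py;done
```

```text
g -1.72 y 0.18 z -14.96 mm F rail xyz [-5.9 -1.  -2. ] M [-0.15  1.31] op 0.0069 t 13.8333
g -1.72 y 0.19 z -15.94 mm F rail xyz [-6.5 -0.4 -2.1] M [-0.12  1.33] op 0.007 t 14.0833
g -1.70 y 0.18 z -16.95 mm F rail xyz [-5.5 -0.7 -1.8] M [-0.16  1.32] op 0.007 t 14.3333
g -1.70 y 0.21 z -17.96 mm F rail xyz [-5.9 -0.7 -1.3] M [-0.18  1.3 ] op 0.007 t 14.5833
g -1.70 y 0.20 z -18.99 mm F rail xyz [-6.  -0.6 -1.6] M [-0.12  1.31] op 0.0071 t 14.8333
```

```bash
for i in 1 2; do python3 -m pendant '[{"dp":[0,0,0.0005],"twist":[0,0,0],"gripper":255},{"dp":[0,0,0.001],"twist":[0,0,0],"gripper":255},{"dp":[0,0,0.001],"twist":[0,0,0],"gripper":255}]' >/dev/null; python3 tgt.py;done;  python3 -m pendant '[{"dp":[0,0,0.0005],"twist":[0,0,0],"gripper":255},{"dp":[0,0,0.0005],"twist":[0,0,0],"gripper":255}]' >/dev/null; python3 tgt.py
```

```text
g -1.69 y 0.20 z -19.97 mm F rail xyz [-5.5 -1.1 -1.5] M [-0.18  1.32] op 0.007 t 15.0833
g -1.71 y 0.18 z -20.96 mm F rail xyz [-6.  -0.8 -1.6] M [-0.12  1.34] op 0.0074 t 15.3333
g -1.68 y 0.18 z -21.45 mm F rail xyz [-4.9 -1.1 -0.8] M [-0.12  1.32] op 0.0069 t 15.5
```

```bash
python3 -m pendant '[{"dp":[0,0,0.0005],"twist":[0,0,0],"gripper":255},{"dp":[0,0,0.0005],"twist":[0,0,0],"gripper":255}]' >/dev/null; python3 tgt.py
```

```text
g -1.69 y 0.18 z -21.93 mm F rail xyz [-7.3 -0.9 -1.7] M [-0.12  1.28] op 0.0072 t 15.6667
```

```bash
for i in 1 2; do python3 -m pendant '[{"dp":[0,0,0.0005],"twist":[0,0,0],"gripper":255},{"dp":[0,0,0.0005],"twist":[0,0,0],"gripper":255}]' >/dev/null; python3 tgt.py; done
```

```text
g -1.69 y 0.17 z -22.40 mm F rail xyz [-6.5  0.4 -0.4] M [-0.09  1.33] op 0.0069 t 15.8333
g -1.61 y 0.10 z -22.66 mm F rail xyz [-5.6 -0.5  1. ] M [-0.06  1.34] op 0.0068 t 16.0
```

```bash
python3 -m pendant '[{"dp":[0,0,0.0005],"twist":[0,0,0],"gripper":255},{"dp":[0,0,0.0005],"twist":[0,0,0],"gripper":255}]' >/dev/null; python3 tgt.py
```

```text
g -1.53 y 0.02 z -22.85 mm F rail xyz [-6.4  0.8  4. ] M [0.15 1.27] op 0.0072 t 16.1667
```

```bash
python3 -m pendant '[{"dp":[0.0007,0,0],"twist":[0,0,0],"gripper":255},{"dp":[0.0014,0,0],"twist":[0,0,0],"gripper":255},{"dp":[0.0014,0,0],"twist":[0,0,0],"gripper":255}]' >/dev/null; python3 tgt.py
```

```text
g -0.52 y 0.03 z -23.07 mm F rail xyz [-3.4 -1.7  6.3] M [-0.13  0.46] op 0.0069 t 16.4167
```

```bash
python3 -m pendant '[{"dp":[0.0005,0,0],"twist":[0,0,0],"gripper":255},{"dp":[0.0005,0,0],"twist":[0,0,0],"gripper":255}]' >/dev/null; python3 tgt.py; python3 -m pendant '[{"dp":[0,0,0],"twist":[0,0,0],"gripper":100},{"dp":[0,0,0],"twist":[0,0,0],"gripper":100},{"dp":[0,0,0],"twist":[0,0,0],"gripper":100},{"dp":[0,0,0],"twist":[0,0,0],"gripper":100},{"dp":[0,0,0],"twist":[0,0,0],"gripper":100}]'; python3 tgt.py
```

```text
g -0.15 y 0.00 z -23.11 mm F rail xyz [-3.  -0.5  5.1] M [-0.09  0.3 ] op 0.0072 t 16.5833
time_s: 17.0
tcp_pos: [0.5569, 0.1597, 0.1446]
orientation: [0.883, -0.469, -0.0, 0.0]
wrist_force: [0.1, -0.2, -0.3]
opening: 0.0518
g -0.17 y 0.40 z -23.70 mm F rail xyz [-0.2  0.  -0.3] M [-0.04  0.04] op 0.0518 t 17.0
```

Released. I'll lift straight up to a pose where the wrist camera sees the caddy, then check.

```bash
python3 -m pendant '[{"dp":[0,0,-0.01],"twist":[0,0,0],"gripper":100},{"dp":[0,0,-0.035],"twist":[0,0,0],"gripper":100},{"dp":[0,0,-0.065],"twist":[0,0,0],"gripper":100},{"dp":[0,0,-0.1],"twist":[0,0,0],"gripper":100},{"dp":[0,0,-0.13],"twist":[0,0,0],"gripper":100},{"dp":[0,0,-0.13],"twist":[0,0,0],"gripper":100},{"dp":[0,0,-0.13],"twist":[0,0,0],"gripper":100}]'
python3 - <<'E'
from tgt import *
m=cam("wrist");f=grab_frame("wrist");cv2.imwrite("pics/w8.png",f)
x0,y0,k=150,90,4
c_=cv2.resize(f[y0:y0+150,x0:x0+200],None,fx=k,fy=k,interpolation=cv2.INTER_CUBIC)
o=O+ry*sy-rx*.0165+np.array([0,0,H-.02-.084]);Rc=np.c_[rx,ry,[0,0,1]]
for p in((0,-.048,.106),(0,.048,.106),(-.004,-.048,.106),(-.034,-.025,.165),(-.034,.025,.165),(-.07,-.055,.03),(-.07,.055,.03),(0,-.055,.03)):
    u=(proj(m,o+Rc@np.array(p))-[x0,y0]+.5)*k-.5;print(p,u.round());cv2.drawMarker(c_,tuple(int(round(v)) for v in u),(0,0,255),0,10,1)
cv2.imwrite("pics/w8c.png",c_)
E
```

```text
time_s: 17.58
tcp_pos: [0.5575, 0.1598, 0.2771]
orientation: [0.883, -0.469, 0.001, -0.001]
wrist_force: [0.4, -0.5, -1.0]
opening: 0.0516
(0, -0.048, 0.106) [364. 195.]
(0, 0.048, 0.106) [370. 575.]
(-0.004, -0.048, 0.106) [381. 195.]
(-0.034, -0.025, 0.165) [507. 345.]
(-0.034, 0.025, 0.165) [504. 584.]
(-0.07, -0.055, 0.03) [632. 149.]
(-0.07, 0.055, 0.03) [620. 506.]
(0, -0.055, 0.03) [392. 146.]
```

View pics/w8c.png

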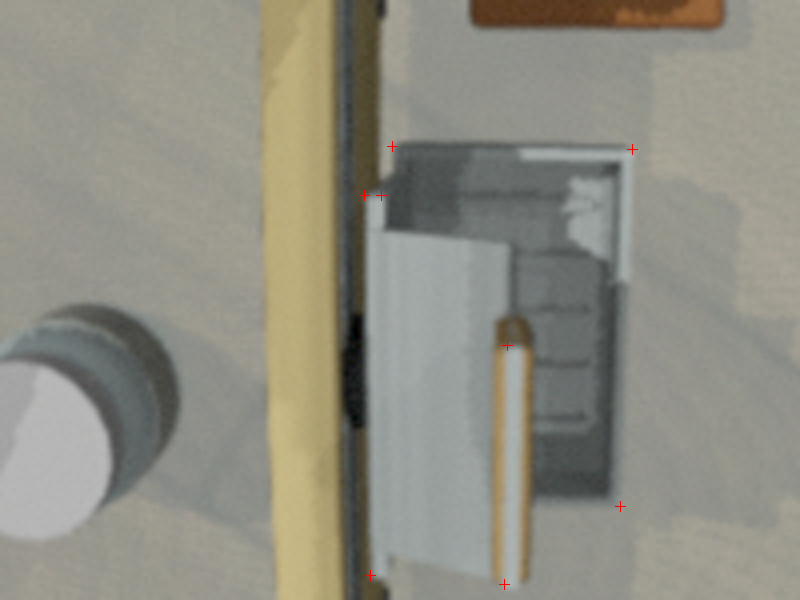

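Final picture: the caddy hangs with its plate against the washer side of the stud, its corners within 1–3 px of the ideal hung pose. I'll make a quick pose fit and an at-rest check before handing in.

```bash
python3 -m pendant '[{"dp":[0,0,0],"twist":[0,0,0],"gripper":100},{"dp":[0,0,0],"twist":[0,0,0],"gripper":100},{"dp":[0,0,0],"twist":[0,0,0],"gripper":100},{"dp":[0,0,0],"twist":[0,0,0],"gripper":100},{"dp":[0,0,0],"twist":[0,0,0],"gripper":100},{"dp":[0,0,0],"twist":[0,0,0],"gripper":100}]' >/dev/null
python3 - <<'E'
from tgt import *
m=cam("wrist");f=grab_frame("wrist");g=cv2.imread("pics/w8.png")
print("shift",cv2.phaseCorrelate(g[120:220,235:310].astype(np.float32).mean(2),f[120:220,235:310].astype(np.float32).mean(2)))
o=O+ry*sy-rx*.0165+np.array([0,0,H-.02-.084]);B=np.c_[rx,ry,[0,0,1]]
ob=[((0,-.048,.106),(367,192)),((-.004,-.048,.106),(384,192)),((0,.048,.106),(375,576)),((-.034,-.025,.165),(513,347)),((-.034,.025,.165),(511,582)),((-.07,-.055,.03),(632,150)),((-.07,.055,.03),(609,498)),((0,-.055,.03),(394,147))]
def r(v):
    Rc=B@R.from_rotvec(v[3:]).as_matrix();return np.r_[v[:3]/[.002,.002,.002],v[3:]/.05,np.ravel([proj(m,o+B@v[:3]+Rc@np.array(p))-((np.array(u)+.5)/4-.5+[150,90]) for p,u in ob])]
x=least_squares(r,np.zeros(6),loss="soft_l1",x_scale=[.001]*3+[.01]*3).x
print("origin mm",(x[:3]*1e3).round(1),"rot deg",np.degrees(x[3:]).round(2))
d=B.T@(B@x[:3]+B@R.from_rotvec(x[3:]).apply([-.002,0,.084]))-[-.002,0,.084];print("slot_end err mm",(d*1e3).round(1))
for n in("side","top"):cv2.imwrite(f"pics/{n}9.png",grab_frame(n))
a=cv2.imread("pics/top0.png");b=cv2.imread("pics/top9.png")
for q in("sprinkler","soap","bowl","roller","scissors","jar","rasp"):
    e=regions_of(q,"top")[:1];print(q,[v["extent"] for v in e],round(e[0]["score"],2) if e else "")
E
```

```text
shift ((0.8176265004537555, -0.6415965320988875), 0.9958097525278727)
origin mm [ 1.1  0.5 -1.9] rot deg [-0.04 -0.75 -0.22]
slot_end err mm [-0.   0.5 -2. ]
sprinkler [[373.6, 155.3, 30.0, 25.5]] 0.63
soap [[317.9, 171.2, 25.6, 25.8]] 0.68
bowl [[273.7, 102.5, 50.3, 52.1]] 0.96
roller [[101.8, 233.4, 12.5, 105.6]] 0.76
scissors [[432.1, 202.9, 23.3, 69.9]] 0.69
jar [[181.2, 247.2, 32.7, 25.5]] 0.63
rasp [[248.5, 251.0, 14.0, 35.9]] 0.6
```

```bash
python3 - <<'E'
from h import *
g=grab_frame("wrist")
for i in range(4): f=grab_frame("wrist")
print(cv2.phaseCorrelate(g[120:220,235:310].astype(np.float32).mean(2),f[120:220,235:310].astype(np.float32).mean(2)), read_state()["time_s"])
d=cv2.absdiff(cv2.imread("pics/top0.png"),cv2.imread("pics/top9.png")).max(2)
for n,(x,y,w,h) in dict(sprinkler=(372,153,32,30),soap=(316,168,28,30),bowl=(272,100,54,56),roller=(100,232,16,108),scissors=(430,200,28,74)).items(): print(n,(d[y:y+h,x:x+w]>40).mean().round(3))
job_done()
E
```

```text
((0.5726052357498048, -0.0016871752680174268), 0.9727723119099935) 18.8833
sprinkler 0.028
soap 0.083
bowl 0.0
roller 0.0
scissors 0.0
the job is handed in; nothing more can be done
```

The caddy is hung on the stud and the job is handed in at about 18.9 s, with the gripper withdrawn. I gripped the wooden tab and put the keyhole over the stud. I then pressed the plate back against the washer, slid down about 22 mm until it bottomed, released and backed straight up.

**Forces:** the washer met the plate with the stiffness you described. The highest forces read at the end of a move were about 7 N pressing and 6 N at the bottom stop, well under 25 N.

**Final pose:** the last wrist picture shows the caddy on the stud, within 1° of upright.

**Checks that failed or disagreed:**
- **First grasp:** it closed on nothing, because the finger tips sit about 43 mm short of the stated TCP. I corrected this by going lower and gripped the tab on the second try.
- **Height:** the final camera fit put the slot end 2 mm low, within its weak depth accuracy. The bottom stop I felt was about 0.6 mm below my estimate, so I trust that.
- **At rest:** two comparisons of successive wrist pictures still showed 0.6 to 1 px of movement. I took that to be arm settling or noise and did not separate it from any motion of the caddy.
- **Other things:** before and after views from the top camera showed almost no change at the bowl, roller, scissors and sprinkler. The soap patch changed in 8% of its pixels; that may be shadow, which I did not confirm. The jar was not compared, and the rasp was misdetected, so it was not confirmed either. I felt no contact with either of them.

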